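Cap the set polariser tube without turning its dial

TASK

Close the upright lens tube with its loose knurled dust cap: set the cap on the threaded mouth and, pressing only lightly, turn it backwards (anticlockwise seen from above) until it rides up and drops with a click over the thread starts, so that it cannot cross-thread; then screw it clockwise until its rim sits fully home on the tube's shoulder, and let go. The polariser dial under the tube is already set and held only by friction, so do not let it turn, and leave the other things on the table where they are.

Things in the scene. Friction and masses are not known exactly. Their poses are not given: they have to be found in the camera images.
- cap_center (a point): the loose cap: black metal, knurled, hollow, 45 mm diameter, 23.5 mm high, flat closed top, about 90 g, lying rim down on the table to the right of the tube. This point is on its axis, half-way up (11.75 mm above the rim); z is up along the axis
- cap: the same cap; origin at the centre of its rim (underside). The bore is 38 mm; inside, with undersides 3 mm above the rim, three equal short lugs of thread 120 degrees apart reach in to 15.8 mm from the axis. Their places do not show outside
- shoulder (a point): centre of the flat shoulder (45 mm diameter) of the upright black lens tube, on its vertical axis, 50 mm above the table; z is up. The cap is home when its rim meets it. Above it stands the bare-metal neck: smooth core 30.4 mm in diameter, 17.2 mm high, its last 4 mm tapering to 25 mm as a lead-in for the cap
- tube_thread: right-hand three-start thread on the neck, 36 mm diameter, ridges 2 mm thick, lead 15 mm a turn; origin 36 mm below the shoulder. Set down at a chance angle, the cap rests with its centre 16 to 21 mm above the shoulder. Turned anticlockwise it climbs to 20.95, then drops 5 mm over the starts; from there 100 to 120 degrees clockwise bring it home at 11.75. The starts are not marked
- rotation_mount: the black square base (78 mm square, 14 mm thick, bolted to the table) of the rotation mount that lies flat and carries dial, tube and thread; origin at the centre of its underside, on the tube's axis
- dial (a joint): angle of the graduated round dial (67 mm diameter, 14 to 27 mm above the table) with the tube on it, rad, positive anticlockwise from above; it starts at any angle and must be left there. It is held by friction that gives way at about 0.30 N m
- dial_rim (a point): a point on the dial's upper face, 30 mm from its axis; it moves if the dial is turned
- lens_tube: bystander: short black threaded lens tube, 30 mm diameter, 37 mm high, standing behind the cap
- lens_box: bystander: flat card box, 40 x 62 x 14 mm, near the table's front edge
- loose_tweezers: bystander: bright tweezers, 118 mm long, lying near the table's front edge
- solvent_bottle: bystander: small brown bottle with a white lid, 22 mm diameter, 44 mm high
- cage_cube: bystander: black cube with a round lens opening, 25 mm wide, 28 mm high
- pillar_post: bystander: bright steel post, 19 mm diameter, 36 mm high, standing near the table's front edge
- fibre_block: bystander: small black block with two screws on top, 20 x 26 x 17 mm
Things that resemble listed ones, but are neither listed nor needed, are in the scene too. Leave any orange, pink or purple look-alike of the cap alone.

How it is judged:
On the way, in this order (a step that is already met when the one before it is completed fails the run):
1. the cap's lugs ride on the crest of the thread starts (cap upright on the tube's axis, its centre 20.2 to 21.8 mm above the shoulder, its lugs touching the thread) (horizontal distance between cap_center and shoulder below 0.0025 m and angle between cap_center's own z axis and vertical below 0.12 rad and z of cap_center in the frame of shoulder between 0.0202 and 0.0218 m and contact force between cap and tube_thread above 0.3 N), for 0.02 s.
2. the cap has dropped over the starts (its centre less than 17.8 mm above the shoulder, upright and on the axis) (horizontal distance between cap_center and shoulder below 0.0025 m and angle between cap_center's own z axis and vertical below 0.12 rad and z of cap_center in the frame of shoulder below 0.0178 m), for 0.1 s.
At the end, for the whole second after the job is handed in: The cap is screwed home: upright (within 0.12 rad), on the tube's axis within 2.5 mm, its rim less than 0.85 mm above the shoulder, at rest and let go (horizontal distance between cap_center and shoulder below 0.0025 m and angle between cap_center's own z axis and vertical below 0.12 rad and z of cap_center in the frame of shoulder between 0.0105 and 0.0126 m and linear speed of cap below 0.01 m/s and contact force between the fingers and cap below 0.05 N); the robot touches nothing.
It fails at once if the dial is turned by more than 2.5 mm at its rim (about 0.08 rad) (distance of dial_rim from where it was at the start of the episode above 0.0025 m).
It fails at once if the cap is forced against the tube with more than 40 N while its thread is being started (its centre 14.5 to 30 mm above the shoulder) (z of cap_center in the frame of shoulder between 0.0145 and 0.03 m and contact force between cap and rotation_mount above 40 N).
It fails at once if a bystander is moved by more than 20 mm (distance of any of lens_tube, lens_box, loose_tweezers, solvent_bottle, cage_cube, pillar_post, fibre_block from where it was at the start of the episode above 0.02 m).
It also fails if it takes over 72 s, if anything falls off the work surface, if the arm or the gripper's body presses on something with over 40 N, if the wrist force passes 120 N, or if a joint passes its speed limit or range.

ROBOT

A 6-joint arm with a two-finger parallel gripper is mounted at the origin on a cart in front of the work surface, level with it; the furniture and walls round the work are solid. World frame = base frame: x ahead of the robot, y to its left, z up, the work surface at z = 0. Lengths are in m, angles in rad, forces in N, time in s.
With the tool pointing down it reaches from about 0.25 to 0.725 m from the base axis. Payload 4 kg.
Tool frame: the origin (TCP) lies at the centre of the arm's flange, where the gripper is bolted on; the fingertips stand 173 mm ahead of it and the grasp point (between the pads) lies 155 mm ahead of it; z points along the fingers, y is the line along which they close (so a half turn about z gives the same grasp; the last joint's range is limited). The gripper opens to 85 mm and grips with 20 to 120 N. Pads are 22 mm wide; open, the fingers measure 114 mm over their backs; the gripper's body (76 mm by 85 mm) begins 54 mm behind the grasp point. The pads swing forward as they close: fully open they stand 13 mm farther back than shut.
Start: joints at [-1.139, 0.241, 0.005, 1.335, 0, 1.571], TCP at [0.209, -0.454, 0.405] pointing down, gripper open.
Joint ranges: [-2.72, 2.72], [-1.05, 1.87], [-1.09, 1.28], [-1.99, 2.15], [-1.42, 1.44], [-3.14, 3.14]. Speed limits (rad/s): [2.79, 2.79, 3.14, 3.14, 3.14, 3.14].

INTERFACE

Orientations are given as a unit quaternion [w, x, y, z].
In Python, from station import robot gives the robot as it stands. Calls block until the motion is done:
- robot.goto(position, orientation): joint-space move of the TCP to a pose.
- robot.servo_line(position, rot=None, max_speed=0.15): straight line of the TCP; rot=None keeps the orientation; max_speed is the mean speed in m/s.
- robot.goto_joints(angles): joint-space move.
- robot.grip(opening, grasp_force=None): finger opening in m; grasp_force is the grip in N (None keeps the last); returns when the fingers have stopped.
- robot.wait(seconds).
- robot.solve_ik(position, orientation): joint angles nearest the present ones, or None.
- robot.observe(): the state.
- robot.snapshot(name): name is "scene" or "side" or "wrist"; returns a dict with "img" (420x560x3 uint8, blue, green, red), "z_map" (420x560 float32, m along the optical axis (not along the pixel's ray), 0 where there is no reading), "fx", "fy", "cx", "cy" (pixels), "distortion" ([k1, k2, p1, p2, k3] as OpenCV has them; the pictures are not rectified), "extrinsics" (4x4, takes a point from world to camera coordinates). Camera axes: x right, y up, looking along -z (the intrinsics and any distortion apply to the point x, -y, -z); pixel columns grow to the right and rows downward; lengths in m; the calibration is good to about 2 mm. A picture is of the moment at which its call begins.
A pose or a line that the arm cannot do raises robot.MotionError and nothing moves.
- robot.finish_job(): hands the job in; it is judged then, once.
Trained networks look in the newest picture that a camera, given by its name, has taken for a name from the list of things; names that differ only in an ending like _2 or _b are one class to them, and where a whole thing is asked for, a point or a joint stands for the part that bears it (a point fixed in the world has none). Each returns a list of dicts, best first, with "confidence" (0 to 1); they miss things now and then, are a little off and sometimes report something else, mostly with a low value. They report only what shows in the picture. A call takes as long as a camera call. They do not tell look-alikes from the thing itself.
- robot.spot_in(camera, thing): "rect" ([left, top, width, height] in pixels, round what is visible of it).
- robot.tip_of(camera, thing): "uv" ([column, row] in pixels: a listed point, or the origin of a listed thing).
The state is a dict: "time": time; "joint_positions": joint angles; "joint_velocities": joint speeds; "joint_efforts": joint torques, N m; "tool_pos": TCP position; "orientation": TCP orientation; "wrist_force": force on the tool from outside, world axes, zero at the start; "wrist_torque": the same for the moment, N m; "finger_gap": finger opening in m; "grasp_force": force on a finger pad.
Only numpy, scipy, OpenCV 4.12 (cv2) and the standard library are available. Lean on these libraries where they do the work, as an engineer would, in place of code of your own. Each camera call takes 0.05 s, during which the arm holds its last target. There are 200 camera calls.

## Working session

There is one attempt and no reset: what is moved stays moved. The work goes in short steps, each a Python script; the robot and the scene stay as the last script left them, time stands still between calls to the robot, and variables do not carry over. Pictures are saved under pics/ and viewed, at most 10 in all, crops included, and the job is handed in when it is done.

```bash
ls; mkdir -p pics
cat > h.py <<'E'
import numpy as np, cv2
from station import robot
def K(s): return np.array([[s["fx"],0,s["cx"]],[0,s["fy"],s["cy"]],[0,0,1.]])
def ray(s,uv):
    p=cv2.undistortPoints(np.array([[uv]],float),K(s),np.array(s["distortion"],float))[0,0]
    E=np.array(s["extrinsics"]); R=E[:3,:3]; c=-R.T@E[:3,3]
    return c,R.T@np.array([p[0],-p[1],-1.0])
def depth_pt(s,uv):
    c,d=ray(s,uv); z=s["z_map"][int(round(uv[1])),int(round(uv[0]))]; return c+z*d
def at_z(s,uv,z):
    c,d=ray(s,uv); return c+d*(z-c[2])/d[2]
def tri(rs):
    A=0;b=0
    for c,d in rs:
        d=d/np.linalg.norm(d);M=np.eye(3)-np.outer(d,d);A=A+M;b=b+M@c
    p=np.linalg.solve(A,b); return p,[np.linalg.norm(np.cross(p-c,d/np.linalg.norm(d))) for c,d in rs]
E
python3 - <<'E'
from h import *
np.set_printoptions(precision=4,suppress=True)
ims=[]
for n in ["scene","side","wrist"]:
    s=robot.snapshot(n); ims.append(s["img"]); cv2.imwrite(f"pics/{n}0.png",s["img"])
    for t in ["cap_center","shoulder","rotation_mount","lens_tube"]:
        for r in robot.tip_of(n,t)[:3]:
            print(n,t,np.round(r["uv"]),round(r["confidence"],2),depth_pt(s,r["uv"]) if 0<=r["uv"][1]<419.4 and 0<=r["uv"][0]<559 else "")
print(robot.observe())
E
```

```text
pics
scene cap_center [346. 248.] 0.71 [ 0.5221 -0.3872  0.0209]
scene cap_center [330. 273.] 0.69 [ 0.4396 -0.4072  0.0244]
scene cap_center [391. 262.] 0.61 [ 0.5328 -0.472   0.0226]
scene shoulder [234. 215.] 0.79 [ 0.4513 -0.1753  0.0487]
scene rotation_mount [238. 232.] 0.81 [ 0.4374 -0.195   0.0236]
scene rotation_mount [313. 306.] 0.61 [ 0.3722 -0.4202  0.006 ]
scene lens_tube [334. 213.] 0.5 [ 0.6293 -0.2938  0.0128]
scene lens_tube [168. 228.] 0.19 [ 0.3837 -0.0456  0.0034]
side cap_center [287. 234.] 0.82 [ 0.5359 -0.2568  0.0097]
side cap_center [305. 205.] 0.8 [ 0.5399 -0.3676  0.0227]
side cap_center [347. 213.] 0.8 [ 0.4471 -0.3707  0.0214]
side shoulder [306. 248.] 0.66 [ 0.457  -0.1532  0.0586]
side rotation_mount [307. 271.] 0.81 [ 0.4487 -0.1383  0.0246]
side lens_tube [248. 223.] 0.71 [ 0.6313 -0.2748  0.0035]
{'time': 0.75, 'joint_positions': array([-1.139 ,  0.2406,  0.005 ,  1.3351, -0.    ,  1.5708]), 'joint_velocities': array([-0.0008,  0.0009, -0.0004, -0.0008, -0.0006,  0.0011]), 'joint_efforts': array([ -0.0005, -37.212 ,  25.2666,   0.0009,  -0.    ,  -0.    ]), 'tool_pos': array([ 0.2093, -0.4541,  0.4047]), 'orientation': array([ 0.    ,  0.9768,  0.2142, -0.    ]), 'wrist_force': array([ 0.4485, -0.6096,  0.1096]), 'wrist_torque': array([ 0.0765, -0.0106, -0.0367]), 'grasp_force': 0.0, 'finger_gap': 0.0853918969002687}
```

View pics/scene0.png

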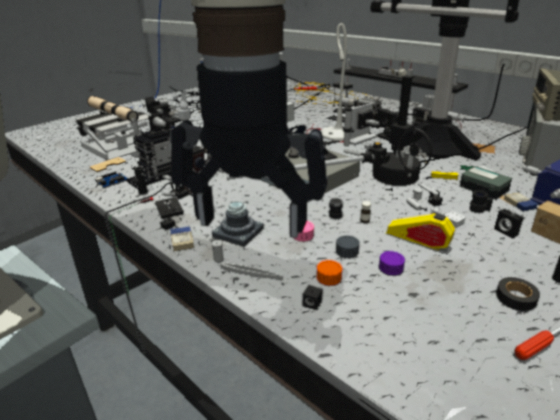

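View pics/side0.png

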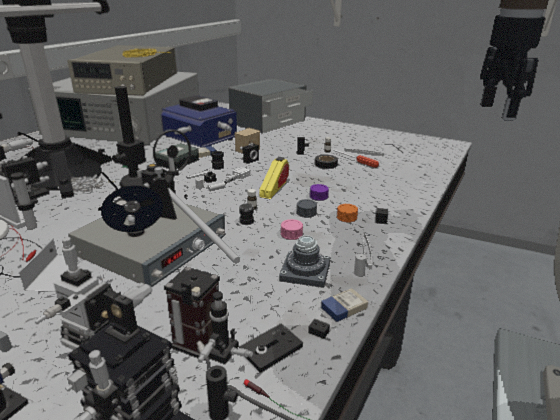

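The pictures show the black cap at scene (346,248) and side (306,208). Pink, orange and purple look-alikes stand around it. The tube is at scene (236,215) and side (306,248). Next I triangulate both, then take a close look with the wrist camera.

Run:
```python
from h import *
np.set_printoptions(precision=4,suppress=True)
S={n:robot.snapshot(n) for n in ["scene","side"]}
def q(yaw): return np.array([0,np.cos(yaw/2),np.sin(yaw/2),0])
cap,_=tri([ray(S["scene"],(346,248)),ray(S["side"],(306,207))]); print("cap",cap,_)
sh,_=tri([ray(S["scene"],(234,215)),ray(S["side"],(306,248))]); print("sh",sh,_)
for y in np.arange(-3,3.1,1):
    j=robot.solve_ik([0.45,-0.165,0.25],q(y)); print(y,j)
p=[cap[0]-0.05,cap[1],0.33]; robot.goto(p,q(0.0))
s=robot.snapshot("wrist"); cv2.imwrite("pics/w1.png",s["img"])
E_=np.array(s["extrinsics"]);print("cam",-E_[:3,:3].T@E_[:3,3],E_[2,:3],robot.observe()["tool_pos"],robot.observe()["time"])
for t in ["cap_center","lens_tube","shoulder"]:
    for r in robot.tip_of("wrist",t): print(t,r["uv"],round(r["confidence"],2),depth_pt(s,r["uv"]),at_z(s,r["uv"],.01175))
```

```text
cap [ 0.5408 -0.3785  0.0102] [np.float64(0.002521583873049785), np.float64(0.0025215838730496265)]
sh [ 0.4598 -0.1683  0.0455] [np.float64(0.003660902908969845), np.float64(0.0036609029089697985)]
-3.0 [-0.3514  0.3295 -0.3062  0.9351  0.     -0.493 ]
-2.0 [-0.3514  0.3295 -0.3062  0.9351  0.     -1.493 ]
-1.0 [-0.3514  0.3295 -0.3062  0.9351  0.     -2.493 ]
0.0 [-0.3514  0.3295 -0.3062  0.9351  0.      2.7901]
1.0 [-0.3514  0.3295 -0.3062  0.9351  0.      1.7901]
2.0 [-0.3514  0.3295 -0.3062  0.9351  0.      0.7901]
3.0 [-0.3514  0.3295 -0.3062  0.9351  0.     -0.2099]
cam [ 0.5732 -0.3785  0.298 ] [0.3235 0.0016 0.9462] [ 0.49   -0.3793  0.3306] 2.05
cap_center [307.8, 238.0] 0.96 [ 0.457  -0.3995  0.0221] [ 0.4526 -0.4003  0.0117]
cap_center [404.2, 126.6] 0.83 [ 0.5445 -0.4679  0.0206] [ 0.5435 -0.4707  0.0117]
cap_center [151.7, 137.4] 0.79 [ 0.5365 -0.2827  0.0202] [ 0.5354 -0.2798  0.0117]
cap_center [282.2, 131.9] 0.71 [ 0.5409 -0.3789  0.0212] [ 0.5398 -0.3789  0.0117]
```

View pics/w1.png

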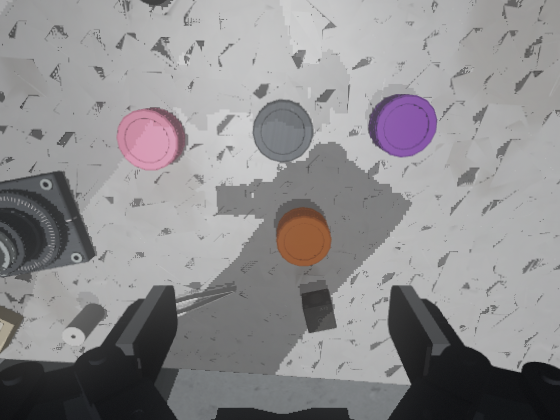

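The wrist picture shows the black cap at (282,131), which puts it at about (0.540,-0.379). The orange look-alike is closest to it, at (303,237). I'll look at the tube from two opposite yaws so the hand-eye bias cancels, then at the cap the same way.

```bash
cat >> h.py <<'E'
np.set_printoptions(precision=4,suppress=True)
def q(yaw): return np.array([0,np.cos(yaw/2),np.sin(yaw/2),0])
def cloud(s):
    v,u=np.mgrid[0:420,0:560]; uv=np.stack([u.ravel(),v.ravel()],1).astype(float)
    p=cv2.undistortPoints(uv[:,None],K(s),np.array(s["distortion"],float))[:,0]
    z=s["z_map"].ravel(); m=z>0; E=np.array(s["extrinsics"])
    P=np.c_[p[:,0],-p[:,1],-np.ones(len(p))]*z[:,None]
    return ((P-E[:3,3])@E[:3,:3])[m]
def disc(P,c,r,z0,z1):
    Q=P[(np.hypot(*(P[:,:2]-c[:2]).T)<r)&(P[:,2]>z0)&(P[:,2]<z1)]
    (x,y),R=cv2.minEnclosingCircle(Q[:,:2].astype(np.float32)); return np.array([x,y]),R,np.median(Q[:,2]),len(Q)
E
python3 - <<'E'
from h import *
c=np.array([.460,-.168])
for i,y in enumerate([.9,.9-np.pi]):
    robot.goto([*c,.36],q(y)); s=robot.snapshot("wrist"); cv2.imwrite(f"pics/t{i}.png",s["img"]); P=cloud(s)
    print(robot.observe()["tool_pos"],robot.observe()["joint_positions"][5],robot.observe()["time"])
    for r in robot.tip_of("wrist","shoulder"): print("sh",r["uv"],r["confidence"],at_z(s,r["uv"],.05))
    for r in robot.tip_of("wrist","rotation_mount"): print("rm",r["uv"],r["confidence"],at_z(s,r["uv"],0))
    for z0,z1,r in [(.064,.072,.03),(.047,.053,.03),(.024,.030,.045)]: print(z0,disc(P,c,r,z0,z1))
c=np.array([.540,-.379])
for i,y in enumerate([.9-np.pi,.9]):
    robot.goto([*c,.31],q(y)); s=robot.snapshot("wrist"); cv2.imwrite(f"pics/c{i}.png",s["img"]); P=cloud(s)
    for r in robot.tip_of("wrist","cap_center"): print("cap",r["uv"],r["confidence"],at_z(s,r["uv"],.0118))
    print(disc(P,c,.032,.017,.028),robot.observe()["tool_pos"],robot.observe()["time"])
E
python3 -c "
import cv2,numpy as np
a=[cv2.imread(f'pics/{n}.png') for n in ['t0','t1','c0','c1']]
m=np.vstack([np.hstack(a[:2]),np.hstack(a[2:])]);cv2.imwrite('pics/m.png',cv2.resize(m,(800,600)))"
```

```text
[ 0.4604 -0.1691  0.3602] 1.8920964911742622 3.1167
sh [285.7, 196.8] 0.94 [ 0.4632 -0.1696  0.05  ]
sh [282.2, 185.7] 0.63 [ 0.4666 -0.1609  0.05  ]
rm [283.0, 181.9] 0.56 [ 0.4612 -0.169   0.    ]
rm [281.9, 186.3] 0.54 [ 0.4579 -0.1716  0.    ]
0.064 (array([ 0.4627, -0.1695]), 0.014351632446050644, np.float64(0.06529550617427603), 929)
0.047 (array([ 0.4621, -0.1697]), 0.023319970816373825, np.float64(0.04885369194695429), 735)
0.024 (array([ 0.4626, -0.1698]), 0.03353090584278107, np.float64(0.02577008438926072), 1890)
[ 0.46  -0.168  0.36 ] -1.2499828458790032 5.9167
sh [282.2, 198.7] 0.87 [ 0.4597 -0.1675  0.05  ]
rm [278.6, 182.2] 0.75 [ 0.4618 -0.1701  0.    ]
0.064 (array([ 0.4617, -0.1696]), 0.01415658462792635, np.float64(0.06519778692495506), 895)
0.047 (array([ 0.4619, -0.1693]), 0.023176882416009903, np.float64(0.04872106504364755), 730)
0.024 (array([ 0.4612, -0.1697]), 0.03377697616815567, np.float64(0.0256556639138196), 1856)
cap [362.6, 109.0] 0.92 [ 0.4538 -0.3963  0.0118]
cap [278.6, 202.0] 0.74 [ 0.5411 -0.3798  0.0118]
cap [197.7, 108.3] 0.74 [ 0.5427 -0.4672  0.0118]
cap [362.6, 287.0] 0.65 [ 0.5325 -0.281   0.0118]
(array([ 0.5412, -0.3787]), 0.02279701642692089, np.float64(0.02159315728409908), 2832) [ 0.5402 -0.3775  0.3111] 7.0333
cap [357.6, 282.8] 0.88 [ 0.5454 -0.4698  0.0118]
cap [213.1, 281.4] 0.74 [ 0.4546 -0.3963  0.0118]
cap [186.7, 97.4] 0.69 [ 0.5353 -0.2792  0.0118]
(array([ 0.5412, -0.379 ]), 0.022701894864439964, np.float64(0.02174620480531224), 2836) [ 0.54  -0.379  0.31 ] 9.7833
```

View pics/m.png

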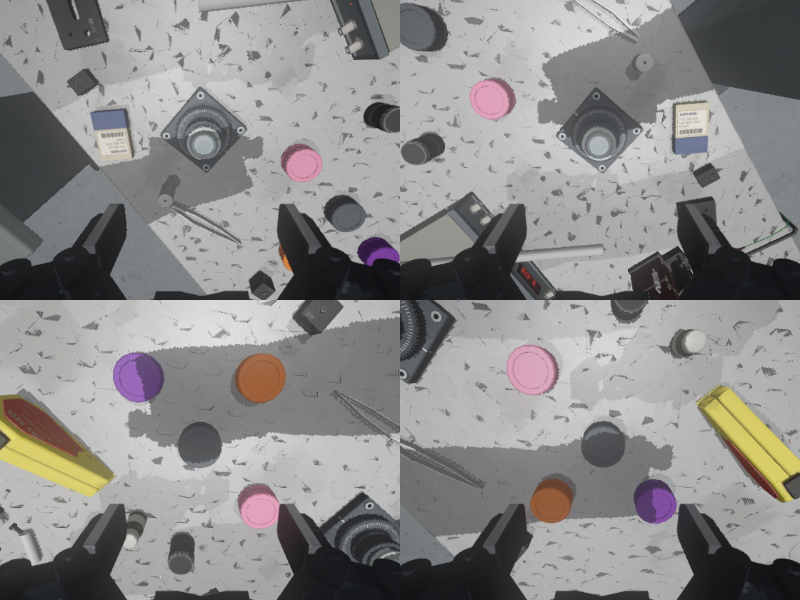

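The fits agree across opposite yaws: tube axis at (0.4620,-0.1695) and cap at (0.5412,-0.3789). The radii (14.3, 23 and 33.6 mm) match the text. The depth heights read about 1.7 mm low. Now I grasp.

Run:
```python
from h import *
c=np.array([.5412,-.3789]); y=.9
robot.grip(.066,30); robot.servo_line([*c,.20],rot=q(y),max_speed=.15)
o=robot.observe();print(o["time"],o["tool_pos"],o["wrist_force"])
robot.servo_line([*c,.176],max_speed=.06)
o=robot.observe();print(o["time"],o["tool_pos"],o["wrist_force"])
robot.grip(.03,30); o=robot.observe();print(o["time"],o["tool_pos"],o["wrist_force"],o["finger_gap"],o["grasp_force"])
robot.servo_line([*c,.26],max_speed=.12)
o=robot.observe();print(o["time"],o["tool_pos"],o["wrist_force"],o["finger_gap"],o["grasp_force"])
robot.goto([.462,-.1695,.26],q(y))
o=robot.observe();print(o["time"],o["tool_pos"],o["wrist_force"],o["wrist_torque"],o["joint_positions"])
s=robot.snapshot("side");cv2.imwrite("pics/s2.png",cv2.resize(s["img"][150:330,210:450],(800,600)))
```

```text
11.0 [ 0.5417 -0.3792  0.201 ] [0.7119 0.0805 0.034 ]
11.55 [ 0.541  -0.3788  0.1754] [ 0.0442 -0.466   0.6558]
11.8667 [ 0.5415 -0.3791  0.1766] [-0.4274 -0.5402  1.4705] 0.04435421294683149 30.91713803820312
12.7167 [ 0.5408 -0.3786  0.259 ] [ 0.0021  0.1018 -1.477 ] 0.04422814396018958 30.73218078352511
13.6167 [ 0.4628 -0.1702  0.2602] [ 0.4892  0.5152 -1.0294] [-0.0091  0.0089 -0.02  ] [-0.3522  0.3408 -0.2578  0.9705 -0.0004  1.8896]
```

View pics/s2.png

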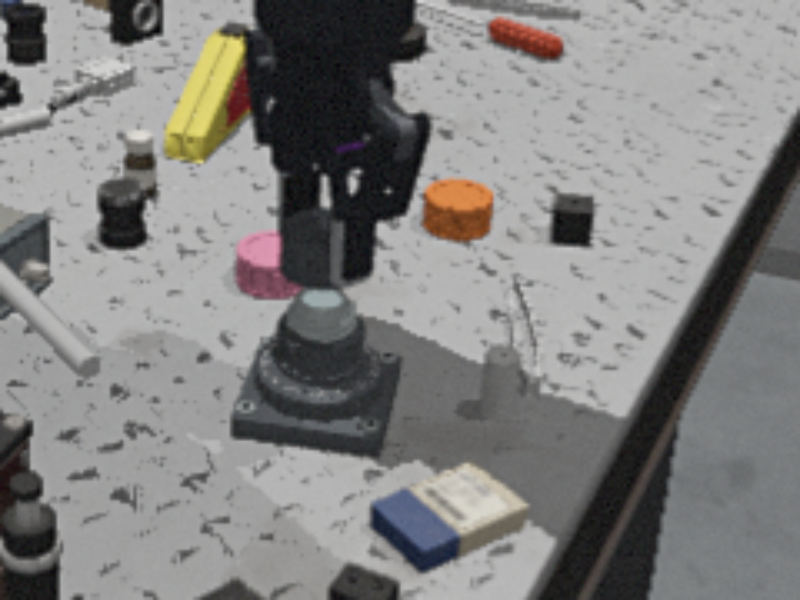

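The picture shows the cap held upright at about (315,245) above the neck at (320,300). Next I lower it gently until contact.

Run:
```python
from h import *
xy=[.462,-.1695]
robot.servo_line([*xy,.240],max_speed=.05); robot.wait(.2)
f0=np.mean([ (robot.wait(.03),robot.observe()["wrist_force"])[1] for _ in range(6)],0); print(f0)
np.save("f0.npy",f0)
z=.240
while z>.2275:
    z-=.0007; robot.servo_line([*xy,z],max_speed=.02)
    o=robot.observe(); f=o["wrist_force"]-f0; print(round(z,4),round(o["time"],2),f,o["wrist_torque"],o["tool_pos"][2])
    if f[2]>3: break
```

```text
[-0.0549 -0.1962 -1.2274]
0.2393 14.87 [ 0.661   0.8316 -0.0355] [0.0411 0.051  0.0485] 0.23928323676493332
0.2386 15.12 [0.0303 0.1799 0.3335] [-0.0613 -0.0451 -0.0621] 0.23852361210028308
0.2379 15.37 [0.0911 0.5648 0.127 ] [ 0.0188 -0.023  -0.0034] 0.23783496666684287
0.2372 15.62 [-0.2269 -0.2612 -0.2019] [-0.032   0.0079 -0.0015] 0.2371466172089447
0.2365 15.87 [ 0.4326 -0.2543  0.8787] [-0.0246  0.0178 -0.0336] 0.23644815569285835
0.2358 16.12 [-0.3552  0.477  -0.3435] [-0.0303 -0.0072 -0.05  ] 0.23575190533346466
0.2351 16.37 [0.3455 0.9268 0.0915] [ 0.0182  0.0447 -0.0151] 0.23505174720789399
0.2344 16.62 [ 0.2761 -0.1216  0.2662] [ 0.0125  0.0014 -0.0039] 0.23434643876871408
0.2337 16.87 [ 0.4633 -0.392   0.815 ] [ 0.0122  0.0244 -0.0461] 0.23363020841619905
0.233 17.12 [ 0.0054 -0.3882  0.431 ] [-0.0322 -0.0288 -0.0072] 0.23294243458645214
0.2323 17.37 [-0.2908  1.0656  1.5031] [-0.0058  0.0635 -0.005 ] 0.23250089599392693
0.2316 17.62 [-2.6232  0.9513  6.4065] [ 0.1811  0.3311 -0.0372] 0.23230675326787514
```

Contact came at a TCP height of about 0.2323, so the cap centre is about 18 mm above the shoulder, as expected. Next I turn it anticlockwise, with light force control.

```bash
cat > ccw.py <<'E'
from h import *
import sys
f0=np.load("f0.npy"); a=float(sys.argv[1]); z=float(sys.argv[2]); n=int(sys.argv[3]); ref=4.
p=np.array([.462,-.1695]); low=0
for i in range(n):
    a+=np.radians(6)
    robot.servo_line([*p,z],rot=q(a),max_speed=.05)
    o=robot.observe(); f=o["wrist_force"]-f0; t=o["wrist_torque"]
    print(i,round(np.degrees(a),1),round(z,4),round(o["time"],2),f,t,o["tool_pos"],o["joint_positions"][5])
    if abs(t[2])>.2 or f[2]>20: print("ABORT");break
    z+=np.clip((f[2]-ref)/9000*.6,-.0004,.0005)+.00015*(f[2]>2)
    p=p+np.clip(f[:2]/9000*.3,-.0002,.0002)*(np.abs(f[:2])>1.5)
    low=low+1 if f[2]<1.2 else 0
    if low>=2: print("LOW");break
print("a,z,p",a,z,p)
E
python3 ccw.py .9 .2318 12
```

```text
0 57.6 0.2318 17.88 [0.6239 0.4758 6.1651] [0.0334 0.0279 0.0411] [ 0.4625 -0.1697  0.2325] 1.7875533400586603
1 63.6 0.2321 18.13 [0.4729 0.2875 6.6088] [-0.      0.0386  0.0627] [ 0.4625 -0.1697  0.2328] 1.6827241414587792
2 69.6 0.2324 18.39 [0.6592 1.5337 6.0365] [ 0.0344 -0.0236 -0.0131] [ 0.4625 -0.1696  0.233 ] 1.5779703080268903
3 75.6 0.2327 18.65 [0.1051 0.5225 5.4305] [-0.0156  0.0554  0.029 ] [ 0.4625 -0.1696  0.2333] 1.4735792683508089
4 81.6 0.2329 18.91 [0.529  0.5712 6.9574] [0.0131 0.0304 0.0353] [ 0.4625 -0.1696  0.2336] 1.3688639685290542
5 87.6 0.2333 19.17 [-1.4133 -0.3486  6.42  ] [-0.0366  0.0071 -0.0072] [ 0.4624 -0.1696  0.2338] 1.2660139935026296
6 93.6 0.2336 19.43 [-0.3179  0.5711  6.7427] [0.0089 0.001  0.0004] [ 0.4624 -0.1696  0.234 ] 1.1626889722427023
7 99.6 0.2339 19.68 [-0.8797  0.2617  7.2133] [-0.0155 -0.0268 -0.0003] [ 0.4623 -0.1696  0.2343] 1.05857931749389
8 105.6 0.2343 19.94 [-0.1459 -0.3928  6.5115] [-0.0845 -0.1372  0.006 ] [ 0.4622 -0.1695  0.2345] 0.9537570478301233
9 111.6 0.2346 20.2 [0.1279 0.3818 6.3502] [ 0.0091 -0.0283  0.0516] [ 0.4622 -0.1695  0.2348] 0.8489116380997901
10 117.6 0.2349 20.46 [-0.2283 -1.0691  6.0262] [-0.0532 -0.0432  0.0692] [ 0.4621 -0.1695  0.235 ] 0.7441835407379488
11 123.6 0.2352 20.72 [ 0.6319 -0.2162  5.7842] [-0.0439 -0.0264  0.036 ] [ 0.462  -0.1694  0.2353] 0.6395709936301694
a,z,p 2.1566370614359167 0.23548308845291396 [ 0.462  -0.1694]
```

```bash
python3 ccw.py 2.15664 .2353 9
```

```text
0 129.6 0.2353 20.98 [-0.6534 -0.0961  6.3504] [ 0.0265 -0.0052 -0.0428] [ 0.4619 -0.1695  0.2353] 0.534896472326855
1 135.6 0.2356 21.23 [0.1829 0.255  3.8078] [ 0.1033 -0.0794  0.032 ] [ 0.4619 -0.1693  0.2353] 0.43005129382278795
2 141.6 0.2357 21.49 [ 1.8806  0.5185 -0.3725] [-0.0746 -0.244  -0.0207] [ 0.4618 -0.1694  0.2351] 0.324599998549519
3 147.6 0.2355 21.75 [ 1.7348  0.1607 -0.6974] [-0.0238 -0.1808 -0.0015] [ 0.4618 -0.1694  0.235 ] 0.21963037733221147
LOW
a,z,p 2.5755190204786396 0.2351392195299032 [ 0.4621 -0.1695]
```

The crest was reached at 0.2353 and the force vanished, so the lugs are past the starts. Now I lower the cap over them.

Run:
```python
from h import *
f0=np.load("f0.npy"); a=np.radians(150.); p=[.462,-.1695]; z=.2351
robot.servo_line([*p,z],rot=q(a),max_speed=.05)
while z>.2265:
    z-=.0007; robot.servo_line([*p,z],max_speed=.02)
    o=robot.observe(); f=o["wrist_force"]-f0; print(round(z,4),round(o["time"],2),f,o["wrist_torque"],o["tool_pos"])
    if f[2]>4: break
```

```text
0.2344 22.25 [ 0.6814 -0.0383  0.0811] [-0.0041 -0.0331 -0.039 ] [ 0.4619 -0.1695  0.2343]
0.2337 22.5 [ 0.398  -0.4344 -0.4037] [ 0.0111 -0.0044  0.0131] [ 0.4619 -0.1695  0.2336]
0.233 22.75 [-0.5291  0.493   0.8208] [-0.0105  0.0535 -0.0315] [ 0.462  -0.1695  0.233 ]
0.2323 23.0 [-0.3615 -0.0084  0.8515] [ 0.0074 -0.0015 -0.0231] [ 0.4619 -0.1695  0.2322]
0.2316 23.25 [-0.0026  0.5413 -0.0667] [-0.0641 -0.0296  0.0217] [ 0.4621 -0.1695  0.2317]
0.2309 23.5 [-1.3011  0.7494  6.3521] [ 0.0878  0.3226 -0.0176] [ 0.4621 -0.1695  0.2315]
```

The cap dropped over the starts: contact at 0.2315, centre about 17.1 mm. Next I screw it clockwise. Home should be at a TCP height of about 0.2261.

```bash
cat > cw.py <<'E'
from h import *
import sys
f0=np.load("f0.npy"); a=np.radians(float(sys.argv[1])); z=float(sys.argv[2]); n=int(sys.argv[3]); step=float(sys.argv[4]); ref=4.
p=np.array([.462,-.1695])
for i in range(n):
    a-=np.radians(step); z-=step*15e-3/360
    robot.servo_line([*p,z],rot=q(a),max_speed=.05)
    o=robot.observe(); f=o["wrist_force"]-f0; t=o["wrist_torque"]
    print(i,round(np.degrees(a),1),round(z,5),round(o["time"],2),f,t,o["tool_pos"],o["joint_positions"][5])
    if abs(t[2])>.15 or f[2]>14 or f[2]<-8 : print("ABORT");break
    z+=np.clip((f[2]-ref)/9000*.5,-.0003,.0003)
    p=p+np.clip(f[:2]/9000*.3,-.0002,.0002)*(np.abs(f[:2])>1.5)
print("a,z,p",np.degrees(a),z,p)
E
python3 cw.py 150 .2309 17 6
```

```text
0 144.0 0.23065 23.76 [1.0675 0.6606 5.9783] [ 0.0243  0.044  -0.0406] [ 0.4624 -0.1696  0.2312] 0.2744178095837621
1 138.0 0.23051 24.02 [ 0.7507 -0.3692  6.6177] [-0.0493  0.045   0.0225] [ 0.4624 -0.1696  0.2309] 0.3777220754680638
2 132.0 0.23041 24.27 [ 1.3081 -1.0246  6.3016] [-0.0476 -0.0909 -0.0695] [ 0.4622 -0.1696  0.2307] 0.48186940220231494
3 126.0 0.23028 24.53 [0.4795 0.4429 6.0581] [-0.0196 -0.033  -0.0413] [ 0.4621 -0.1696  0.2304] 0.5859167815777635
4 120.0 0.23015 24.79 [-0.0179 -0.9235  5.5115] [ 0.0129 -0.0701 -0.0539] [ 0.462  -0.1695  0.2302] 0.6906560535304874
5 114.0 0.22998 25.05 [-0.2604 -0.3811  5.6325] [ 0.0537 -0.0173 -0.036 ] [ 0.462  -0.1695  0.23  ] 0.7953556231956839
6 108.0 0.22982 25.31 [1.0131 1.2199 4.5213] [-0.0674 -0.0654 -0.0505] [ 0.462  -0.1695  0.2298] 0.9001610641955966
7 102.0 0.2296 25.57 [ 0.5443 -0.2703  4.8916] [ 0.0275 -0.0646 -0.0209] [ 0.462  -0.1695  0.2295] 1.0049045354333663
8 96.0 0.2294 25.82 [-0.5425 -0.3169  4.0939] [ 0.0282 -0.1078  0.0004] [ 0.462  -0.1695  0.2293] 1.109608111005753
9 90.0 0.22916 26.08 [-0.1396  0.8698  2.
[... 260 characters left out ...]
-0.0326] [ 0.462  -0.1695  0.2286] 1.4237670380908727
12 72.0 0.22829 26.86 [0.5505 0.0891 3.3699] [-0.0541 -0.0322 -0.0138] [ 0.462  -0.1695  0.2283] 1.5285229817988137
13 66.0 0.228 27.12 [-1.1789 -0.609   4.3166] [-0.0306 -0.0232 -0.0381] [ 0.462  -0.1695  0.228 ] 1.6332117843119316
14 60.0 0.22777 27.38 [-0.7459 -0.8708  3.8676] [-0.0793 -0.0509  0.012 ] [ 0.462  -0.1696  0.2278] 1.7379725141450701
15 54.0 0.22751 27.63 [-0.3974  0.9492  4.1   ] [-0.0714 -0.0808 -0.0484] [ 0.462  -0.1696  0.2276] 1.8426526347871925
16 48.0 0.22727 27.89 [0.3757 0.6986 3.9378] [-0.1021 -0.0395 -0.0022] [ 0.462  -0.1696  0.2273] 1.947385308798778
a,z,p 48.00000000000001 0.2272627449003795 [ 0.462  -0.1695]
```

```bash
python3 cw.py 48 .22727 11 3
```

```text
0 45.0 0.22715 28.14 [0.779  0.4569 3.0081] [-0.0577 -0.0485 -0.0469] [ 0.462  -0.1695  0.2271] 2.001087188418404
1 42.0 0.22696 28.39 [ 0.2106 -0.3138  3.5959] [-0.0623 -0.0339 -0.0103] [ 0.462  -0.1695  0.227 ] 2.0541319858873597
2 39.0 0.22682 28.64 [-0.7723  0.1025  4.8723] [-0.0419 -0.0698 -0.0364] [ 0.462  -0.1695  0.2269] 2.106766272183647
3 36.0 0.22674 28.89 [0.2667 0.1204 3.5836] [-0.057  -0.0436 -0.0331] [ 0.462  -0.1695  0.2268] 2.159230628165396
4 33.0 0.22659 29.14 [-0.0658 -0.2515  4.705 ] [ 0.0148 -0.0501 -0.0435] [ 0.4621 -0.1695  0.2267] 2.211703729055749
5 30.0 0.22651 29.39 [ 0.2155 -0.559   6.4977] [ 0.0211 -0.0877 -0.0517] [ 0.4622 -0.1696  0.2267] 2.2641485951163607
6 27.0 0.22652 29.64 [0.5873 0.3606 5.9096] [ 0.0178 -0.0209 -0.0979] [ 0.4621 -0.1695  0.2267] 2.316300777658776
7 24.0 0.2265 29.89 [ 0.266  -0.2393  6.4794] [-0.0154 -0.0081 -0.0848] [ 0.4621 -0.1696  0.2267] 2.3686206089046458
8 21.0 0.22651 30.14 [ 0.2572 -0.2359  6.9042] [-0.0133 -0.0501 -0.0675] [ 0.4621 -0.1695  0.2267] 2.4209721221442395
9 18.0 0.22655 30.39 [1.002  0.04   6.1809] [-0.0249 -0.0721 -0.1205] [ 0.4621 -0.1696  0.2267] 2.472983772484277
10 15.0 0.22655 30.64 [-0.188   0.2094  6.6004] [-0.0458 -0.0273 -0.0685] [ 0.4621 -0.1696  0.2267] 2.525363723908316
a,z,p 15.000000000000012 0.22669150479807262 [ 0.462  -0.1695]
```

The force rose and z stopped at 0.2267. That equals the grasp height (0.1766) plus 0.050, so the rim is on the shoulder, and the roughly 110° since the drop matches the text. I'll release, lift and check.

Run:
```python
from h import *
robot.grip(.07); robot.wait(.2); o=robot.observe(); print(o["finger_gap"],o["grasp_force"],o["wrist_force"])
robot.servo_line([.462,-.1695,.30],max_speed=.08); robot.goto([.46,-.168,.36],q(.9))
s=robot.snapshot("wrist"); cv2.imwrite("pics/e.png",s["img"]); P=cloud(s); c=np.array([.462,-.1695])
print(disc(P,c,.03,.068,.080),disc(P,c,.045,.024,.030),robot.observe()["time"])
Q=P[np.hypot(*(P[:,:2]-c).T)<.018]; A=np.c_[Q[:,:2]-c,np.ones(len(Q))]; print("plane",np.linalg.lstsq(A,Q[:,2],rcond=None)[0])
s=robot.snapshot("side")
cv2.imwrite("pics/e2.png",np.hstack([cv2.imread("pics/e.png")[100:300,180:380],cv2.imread("pics/t0.png")[100:300,180:380],cv2.resize(s["img"][210:290,266:346],(200,200))]))
```

```text
0.07023118640994334 0.0 [ 0.3752  0.1084 -0.1933]
(array([ 0.4618, -0.1695]), 0.02260712720453739, np.float64(0.07192865342550638), 2843) (array([ 0.4625, -0.1694]), 0.033742569386959076, np.float64(0.025774863316527428), 1646) 32.9917
plane [3.4357 4.9548 0.1211]
```

View pics/e2.png

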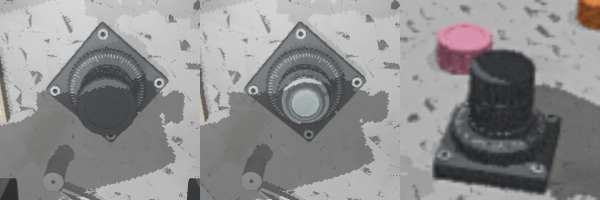

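The picture shows the cap upright at (107,105) and flush on the tube, with the dial graduations unchanged. The cap top measures 23.1 mm above the shoulder reading, against 23.5 mm nominal, so it is home. I'm handing in.

```bash
python3 -c "
from station import robot
print(robot.finish_job())"
```

```text
the job is handed in; nothing more can be done
None
```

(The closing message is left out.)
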